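# Roll the flatted spindle home in its vee-block

### The job

Two steel spindles, each with a tommy bar that leans over to one side, lie in oiled vee-blocks on the bench. Roll the longer one, which has a flat along its side, in its groove by raising its bar until the flat drops home against the wall of the groove and the bar stands upright. Do not lift that spindle out of its groove, and leave the shorter, plain round spindle as it is.

Things in the scene. Friction and masses are not known exactly. Their poses are not given: they have to be found in the camera images.
- spindle_mid (a point): Mid-length, on the axis, of the longer spindle: loose steel cylinder, 44 mm diameter, 130 mm long plus a journal (20 mm diameter, 11 mm long) at each end, 0.9 kg. x runs along it, z along its tommy bar, which sticks out at mid-length. A flat about 26 mm wide, 17 mm from the axis, runs along the side that looks towards (-y, -z): 45 degrees below level when the bar is upright.
- spindle_knob (a point): Centre of the polished, slippery 14 mm ball on the end of the longer spindle's tommy bar (8 mm rod), 65 mm from the spindle's axis. At the start the bar leans about 55 degrees from upright, to the +y side of vee_block, and this point is 83 mm above the bench. With the bar upright it is 107 mm up. A finger that pushes the bar over should rise with it, or it may jam.
- vee_block: Dark steel block under the longer spindle, fixed: 80 long, 70 wide, 40 mm high, foot 108 mm long. Origin: centre of its underside, z up. A 90 degree groove, bottom 15 mm up, 50 mm wide on top, runs along x; oiled. The flat seats on its -y wall as the bar comes upright: the axis, 46 mm up, then sinks 3.6 mm and shifts 3.6 mm to -y. Over the last 15 degrees the weight helps it in.
- plain_spindle_knob (a point): Centre of the ball on the tommy bar of the shorter spindle (to be left alone): a plain round steel cylinder, 44 mm diameter, 85 mm long, with the same journals and the same bar, leaning the same way, in a second vee-block of the same shape.
Not all that is in view belongs to the job. Leave any red look-alike of the vee_block alone.

How it is judged (in metres and radians):
At the end, for the whole second after the job is handed in: The longer spindle lies in its vee-block (within 35 mm of the block's middle along the groove) with its flat seated against the groove's wall: its axis has sunk to less than 44.5 mm above the bench and its bar is upright within 10 degrees (angle between spindle_mid's own z axis and vertical below 0.18 rad and z of spindle_mid in the frame of vee_block between 0.038 and 0.0445 m and x of spindle_mid in the frame of vee_block between -0.035 and 0.035 m); the robot touches nothing.
It fails at once if the longer spindle is lifted out of its groove (more than 20 mm) (z of spindle_mid in the frame of vee_block above 0.066 m).
It fails at once if the shorter, plain spindle is rolled or shifted: its ball moves more than 20 mm (distance of plain_spindle_knob from where it was at the start of the episode above 0.02 m).
It also fails if it takes over 32 s, if anything falls off the work surface, if the arm or the gripper's body presses on something with over 40 N, if the wrist force passes 120 N, or if a joint passes its speed limit or range.

### The arm

A 6-joint arm with a two-finger parallel gripper is mounted at the origin on a cart in front of the work surface, level with it; the furniture and walls round the work are solid. World frame = base frame: x ahead of the robot, y to its left, z up, the work surface at z = 0. Lengths are in mm, angles in rad, forces in N, time in s.
With the tool pointing down it reaches from about 275 to 750 mm from the base axis. Payload 10.2 kg.
Tool frame: the origin (TCP) lies between the finger pads; the fingertips stand 17 mm ahead of it and the grasp point (between the pads) lies 2 mm behind it; z points along the fingers, y is the line along which they close (so a half turn about z gives the same grasp; the last joint's range is limited). The gripper opens to 85 mm and grips with 20 to 120 N. Pads are 22 mm wide; open, the fingers measure 114 mm over their backs; the gripper's body (76 mm by 85 mm) begins 54 mm behind the grasp point. The pads swing forward as they close: fully open they stand 13 mm farther back than shut.
Start: joints at [-0.223, 0.313, 1.498, -0, 1.331, -0.223], TCP at [525.006, -0.014, 248.294] pointing down, gripper open.
Joint ranges: [-2.94, 2.94], [-0.97, 2.17], [0.19, 2.56], [-1.23, 4.37], [0.02, 3.11], [-2.88, 2.88]. Speed limits (rad/s): [2.39, 2.39, 3.01, 3.14, 3.14, 3.14].

### API

Orientations are given as a unit quaternion [w, x, y, z].
In Python, from rig import * gives the robot as it stands.
- The arm moves only by the tool step_arm, never from a script. Its argument "commands" is text: rows parted by semicolons, each of 7 numbers parted by spaces: the opening, from 0 (shut) to 1 (fully open), then the shift along the tool's x, y, z in cm, then the turn, a rotation vector about the tool's x, y, z in rad. In form: hand x y z rx ry rz; .... A call has 1 to 20 rows; each row is the pose to reach, as a shift and turn from the pose commanded when the call began, along the tool's axes at that moment; what a row does not reach only later rows make up. A row lasts 1/12 s, in which the tool goes at most 41.7 mm and 7.16 degrees, less where a joint would pass 70% of its speed; a pose out of reach is approached as far as the arm can. A call with a gripper value outside its range is refused whole. The fingers move at their own pace and stop on an object; "newtons" is the grip in N (left out, the last holds). Time passes only in rows, so rows that repeat a pose let the fingers close. It gives the time, the measured TCP pose, the force, the opening and the grip force at its end, in the units of the state.
- sense(): the state, without advancing time (a new reading comes with each control period).
- capture(name): name is "scene" or "side" or "wrist"; returns the picture (420x560x3 uint8, red, green, blue); there is no depth.
- camera_model(name): a dict with "mtx" (3x3 intrinsics, pixels), "k1" (the pictures are not rectified: a ray, as slopes to the right and down, at radius r is drawn at 1 + k1 r^2 times it, then the intrinsics apply), "eye" and "rotation" of the camera in the world. Camera axes: x right, y down, z forward; pixel columns grow to the right and rows downward; lengths in mm; the calibration is good to about 2 mm. A picture is of the moment at which its call begins: read the wrist's pose just before it. camera_model takes no time and is no camera call; for the wrist camera it gives the pose at the moment of the call.
- finish_job(): hands the job in; it is judged then, once.
Trained networks look in the newest picture that a camera, given by its name, has taken for a name from the list of things; names that differ only in an ending like _2 or _b are one class to them, and where a whole thing is asked for, a point or a joint stands for the part that bears it (a point fixed in the world has none). Each returns a list of dicts, best first, with "score" (0 to 1); they miss things now and then, are a little off and sometimes report something else, mostly with a low value. They report only what shows in the picture. A call takes as long as a camera call. They do not tell look-alikes from the thing itself.
- search_frame(camera, label): "rect" ([centre column, centre row, width, height] in pixels, round what is visible of it).
- trace(camera, label): "mask" (420x560 bool, what is visible of it) and "rect" ([centre column, centre row, width, height] in pixels, round what is visible of it).
- spot_point(camera, label): "xy" ([column, row] in pixels: a listed point, or the origin of a listed thing).
The state is a dict: "time_s": time; "joints": joint angles; "dq": joint speeds; "tau": joint torques, N m; "eef_pos": TCP position; "ee_rot": TCP orientation; "force": force on the tool from outside, world axes, zero at the start; "wrist_torque": the same for the moment, N m; "grip_width": opening from 0.0 (shut) to 1.0 (fully open); "grip_force": force on a finger pad.
Only numpy, scipy, OpenCV 4.12 (cv2) and the standard library are available. Lean on these libraries where they do the work, as an engineer would, in place of code of your own. Each camera call takes 0.05 s, during which the arm holds its last target. There are 200 camera calls.

## Working session

There is one attempt and no reset: what is moved stays moved. The work goes in short steps, Python scripts to look and compute and a tool call to move; the robot and the scene stay as the last step left them, time stands still between calls to the robot, and variables do not carry over. Pictures are saved under pics/ and viewed, at most 10 in all, crops included, and the job is handed in when it is done.

Besides the shell and the picture viewer there is one more tool, called after "Call:" as a command line: name --argument value ..., lists and objects as JSON in quotes. step_arm: Moves the arm, as the interface text tells. Its arguments: {"type":"object","properties":{"commands":{"type":"string"},"newtons":{"type":"number"}},"required":["commands"]}

```bash
mkdir -p pics; cat > h.py <<'E'
from rig import *
import numpy as np, cv2
def ray(cam,uv,m=None):
    m=m or camera_model(cam); K=np.array(m["mtx"]); k=m["k1"]
    d=np.array([(uv[0]-K[0,2])/K[0,0],(uv[1]-K[1,2])/K[1,1]]); s=d.copy()
    for _ in range(20): s=d/(1+k*(s@s))
    v=np.array(m["rotation"])@np.array([s[0],s[1],1]); return np.array(m["eye"]),v/np.linalg.norm(v)
def atz(cam,uv,z,m=None):
    e,v=ray(cam,uv,m); return e+v*(z-e[2])/v[2]
def proj(cam,P,m=None):
    m=m or camera_model(cam); c=np.array(m["rotation"]).T@(np.array(P)-np.array(m["eye"])); s=c[:2]/c[2]; s=s*(1+m["k1"]*(s@s)); K=np.array(m["mtx"]); return K[0,0]*s[0]+K[0,2],K[1,1]*s[1]+K[1,2]
def tri(a,b):
    A=np.zeros((3,3));B=np.zeros(3)
    for e,v in(a,b):
        P=np.eye(3)-np.outer(v,v);A+=P;B+=P@e
    p=np.linalg.solve(A,B); return p,[np.linalg.norm((np.eye(3)-np.outer(v,v))@(p-e)) for e,v in(a,b)]
def save(n,img): cv2.imwrite("pics/"+n+".png",img[:,:,::-1])
E
python3 - <<'E'
from h import *
a=capture("scene");b=capture("side")
save("a",a);save("b",b)
for c in("scene","side"):
    print(c,np.round(camera_model(c)["eye"]))
    for l in("spindle_knob","plain_spindle_knob","spindle_mid","vee_block"):
        for d in spot_point(c,l)[:4]: print(l,np.round(d["xy"]),round(d["score"],2),np.round(atz(c,d["xy"],{"spindle_knob":83,"plain_spindle_knob":83,"spindle_mid":46,"vee_block":0}[l])))
E
```

```text
scene [ 212. -419.  723.]Traceback (most recent call last):
  File "<stdin>", line 7, in <module>
  File "h.py", line 9, in atz
    e,v=ray(cam,uv,m); return e+v*(z-e[2])/v[2]
        ~~~^^^^^^^^^^
  File "h.py", line 7, in ray
    v=np.array(m["rotation"])@np.array([s[0],s[1],1]); return np.array(m["eye"]),v/np.linalg.norm(v)
      ~~~~~~~~~~~~~~~~~~~~~~~^~~~~~~~~~~~~~~~~~~~~~~~
ValueError: matmul: Input operand 1 has a mismatch in its core dimension 0, with gufunc signature (n?,k),(k,m?)->(n?,m?) (size 3 is different from 4)
```

View pics/a.png

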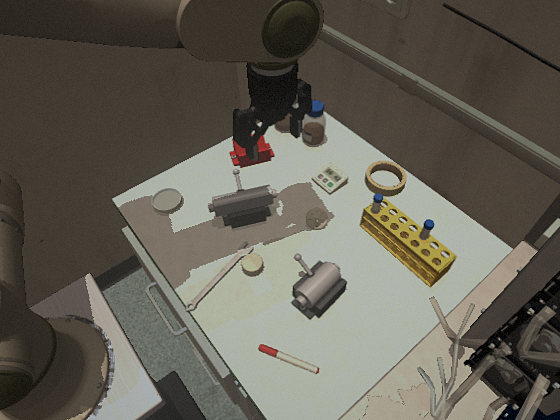

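View pics/b.png

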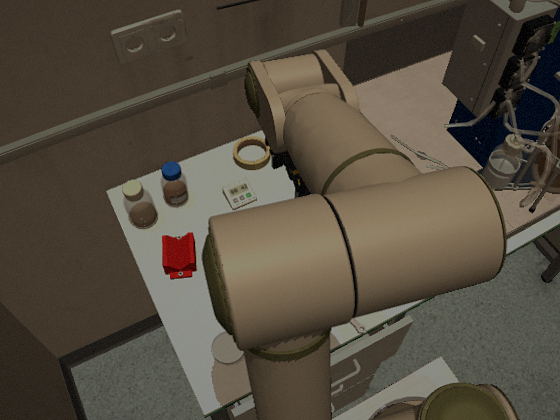

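The scene view shows the longer spindle near (243,203) with its knob at (237,172), the short one near (320,288) with its knob at (298,258), and the red look-alike at (250,150). The arm hides the work in the side view. The camera rotation is a quaternion, so I'll fix the helper.

```bash
sed -i 's/np.array(m\["rotation"\])/RR(m)/; s/^import numpy.*/&\nfrom scipy.spatial.transform import Rotation as R\ndef RR(m):\n    q=m["rotation"]; return R.from_quat([q[1],q[2],q[3],q[0]]).as_matrix()/' h.py; 
python3 - <<'E'
from h import *
a=capture("scene")
c="scene"
for l,z in {"spindle_knob":83,"plain_spindle_knob":83,"spindle_mid":46,"vee_block":0}.items():
        for d in spot_point(c,l)[:4]: print(l,np.round(d["xy"]),round(d["score"],2),np.round(atz(c,d["xy"],z)))
# body ends: journals
for uv in((209,208),(276,200),(237,172),(298,258)): print(uv,np.round(atz(c,uv,50)),np.round(atz(c,uv,83)))
save("c",cv2.resize(a[150:330,180:360],(720,720))[:600])
print(sense()["ee_rot"])
E
```

```text
spindle_knob [238. 172.] 0.76 [516. 126.  83.]
plain_spindle_knob [298. 259.] 0.92 [ 476. -128.   83.]
spindle_mid [242. 198.] 0.92 [497.  86.  46.]
spindle_mid [296. 258.] 0.24 [ 490. -107.   46.]
vee_block [253. 156.] 0.78 [620. 221.   0.]
vee_block [246. 217.] 0.58 [491.  70.   0.]
(209, 208) [423. 106.  50.] [412.  81.  83.]
(276, 200) [549.  32.  50.] [533.  10.  83.]
(237, 172) [531. 157.  50.] [516. 128.  83.]
(298, 258) [ 491. -111.   50.] [ 477. -126.   83.]
[-8.18169310e-05  7.07088545e-01  7.07125011e-01 -3.34818064e-05]
```

View pics/c.png

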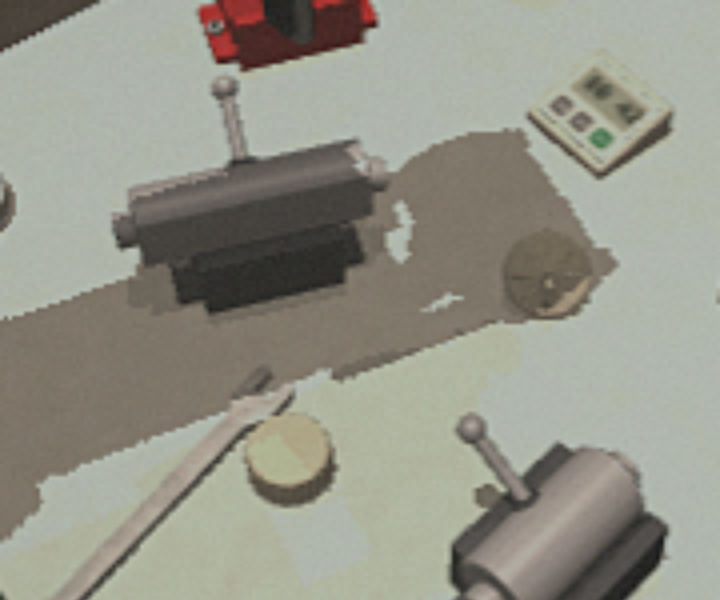

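The close crop shows the bar leaning away from the camera, towards +y, with the knob at about (237,172). The groove's yaw is about -28°. I'll move above it, turn the tool to match, shut the fingers and take a wrist look.

Call:
step_arm --commands "0 4 0 0 0 0 0.12;0 8 0 0 0 0 0.24;0 11 0.5 0 0 0 0.36;0 11 0.5 0 0 0 0.48;0 11 0.5 0 0 0 0.5;0 11 0.5 0 0 0 0.5"

```text
time_s: 0.9
eef_pos: [529.9, 110.6, 248.2]
ee_rot: [-0.0, 0.86, 0.51, -0.0]
force: [0.4, -0.3, 0.1]
grip_width: 0.143
grip_force: 0.0
```

```bash
python3 - <<'E'
from h import *
s=sense();print(s["time_s"],s["eef_pos"],s["ee_rot"],s["force"],s["grip_width"])
m=camera_model("wrist");a=capture("wrist");save("w",a);print(np.round(m["eye"]),np.round(RR(m),2))
for l,z in {"spindle_knob":83,"spindle_mid":46,"vee_block":0}.items():
        for d in spot_point("wrist",l)[:3]: print(l,np.round(d["xy"]),round(d["score"],2),np.round(atz("wrist",d["xy"],z,m)))
b=capture("scene");d=spot_point("scene","spindle_knob");print(d[0])
E
```

```text
0.9 [529.91140069 110.59138313 248.16487279] [-3.88209100e-05  8.60060838e-01  5.10191475e-01 -1.11999908e-04] [ 0.35807319 -0.28215168  0.06249514] 0.14292126414998096
[562. 168. 375.] [[ 0.88 -0.46 -0.13]
 [-0.48 -0.85 -0.23]
 [-0.    0.26 -0.97]]
spindle_knob [249. 188.] 0.94 [513. 131.  83.]
vee_block [302.  47.] 0.88 [620. 222.   0.]
vee_block [264. 219.] 0.58 [496.  80.   0.]
{'xy': [236.5, 173.2], 'score': 0.59}
```

View pics/w.png

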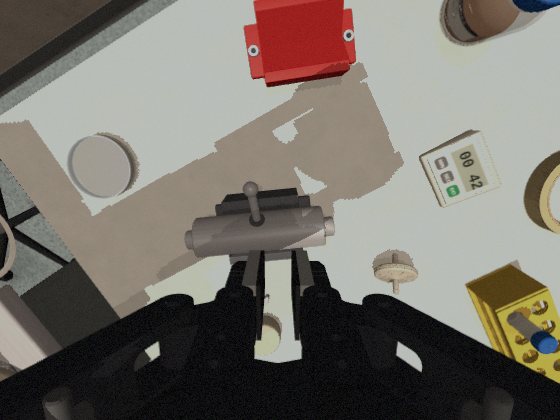

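The wrist view shows the spindle's journals at (190,240) and (332,227), the knob at (250,188) and the bar's root at (257,221). The groove lies about 5° off the tool. I'll work out the geometry.

```bash
python3 - <<'E'
from h import *
m=camera_model("wrist")
L=atz("w",(190,240),46,m);Q=atz("w",(332,227),46,m);d=Q-L;k=atz("w",(250,188),83,m)
k2,err=tri(ray("w",(250,188),m),ray("scene",(236.8,172.7)));print("tri",k2,err)
yaw=np.arctan2(d[1],d[0]);print(L,Q,np.linalg.norm(d),np.degrees(yaw))
yh=np.array([-np.sin(yaw),np.cos(yaw)]);c=(L+Q)[:2]/2
print("knob rel",(k[:2]-c)@yh,(k[:2]-c)@d[:2]/np.linalg.norm(d),c,k)
T=np.array(sense()["eef_pos"]);q=sense()["ee_rot"];M=R.from_quat([q[1],q[2],q[3],q[0]]).as_matrix()
print("rz",np.arctan2(M[1,1],M[0,1])-yaw)
# stations: TCP at spindle-y offset from knob
for nm,o,z in(("above",35,150),("start",35,90),("touch",18,90)):
    p=np.r_[k[:2]+o*yh,z]; print(nm,p,"tool cm",M.T@(p-T)/10)
print("yh in tool",M.T@np.r_[yh,0])
E
```

```text
tri [514.07145365 128.96490717  81.35857974] [np.float64(0.9766915652937077), np.float64(0.9766915652937269)]
[424.96874445 107.28896017  46.        ] [561.20259406  48.93360624  46.        ] 148.2059685386133 -23.187723719471276
knob rel 55.46214637863406 -1.5318229846032503 [493.08566925  78.1112832 ] [513.51552825 129.69632972  83.        ]
rz -0.09516872181042846
above [527.29660203 161.86902009 150.        ] tool cm [ 4.45129506 -2.745037    9.83333485]
start [527.29660203 161.86902009  90.        ] tool cm [ 4.45122196 -2.74546333 15.83333483]
touch [520.60293762 146.24228477  90.        ] tool cm [ 2.75891468 -2.58392061 15.8333257 ]
yh in tool [ 9.95474874e-01 -9.50251281e-02  5.37573049e-06]
```

The length reads 148 mm against 152 and the knob offset 55 mm against 53, which is consistent. I'll go to the far side of the knob and down.

Call:
step_arm --commands "0 2.5 -1.5 3 0 0 -0.095;0 4.4 -2.7 6 0 0 -0.095;0 4.45 -2.75 10 0 0 -0.095;0 4.45 -2.75 13.5 0 0 -0.095;0 4.45 -2.75 16.2 0 0 -0.095;0 4.45 -2.75 16.2 0 0 -0.095;0 4.45 -2.75 16.2 0 0 -0.095"

```text
time_s: 1.78
eef_pos: [527.1, 162.0, 86.3]
ee_rot: [-0.0, 0.835, 0.55, -0.001]
force: [0.7, 0.4, 0.9]
grip_width: -0.003
grip_force: 0.0
```

Call:
step_arm --commands "0 -1 0 0 0 0 0;0 -1.4 0 0 0 0 0;0 -1.7 0 0 0 0 0;0 -2 0 -0.4 0 0 0;0 -2.4 0 -0.9 0 0 0;0 -2.8 0 -1.25 0 0 0;0 -3.3 0 -1.6 0 0 0;0 -3.3 0 -1.6 0 0 0"

```text
time_s: 2.45
eef_pos: [514.5, 131.3, 103.7]
ee_rot: [0.001, 0.835, 0.55, 0.001]
force: [-0.8, 0.2, 0.8]
grip_width: 0.003
grip_force: 0.3
```

```bash
python3 - <<'E'
from h import *
m=camera_model("wrist");a=capture("wrist");b=capture("scene")
save("d",np.hstack([cv2.resize(a,(400,300)),cv2.resize(b[120:270,160:360],(400,300))]))
d=spot_point("scene","spindle_knob")[:2];print(d);print([np.round(atz("scene",x["xy"],97)) for x in d])
E
```

```text
[{'xy': [235.6, 172.5], 'score': 0.92}]
[array([506., 117.,  97.])]
```

View pics/d.png

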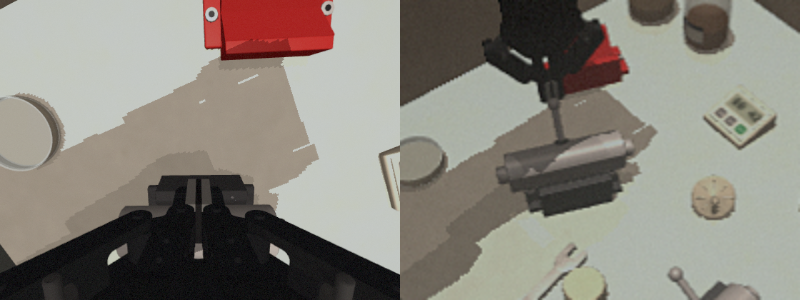

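The finger is behind the knob and the bar has risen to about 38° (scene knob at (235.6,172.5)). I'll keep pushing along the arc.

Call:
step_arm --commands "0 -0.5 0 -0.35 0 0 0;0 -1 0 -0.6 0 0 0;0 -1.5 0 -0.8 0 0 0;0 -1.9 0 -0.9 0 0 0;0 -2.3 0 -1 0 0 0;0 -2.6 0 -1.05 0 0 0;0 -2.8 0 -1.1 0 0 0;0 -2.8 0 -1.1 0 0 0"

```text
time_s: 3.27
eef_pos: [503.0, 105.7, 113.3]
ee_rot: [-0.0, 0.835, 0.55, -0.0]
force: [-0.0, 0.1, 0.4]
grip_width: 0.004
grip_force: 0.0
```

```bash
python3 - <<'E'
from h import *
b=capture("scene")
save("e",cv2.resize(b[120:270,160:360],(800,600)))
d=spot_point("scene","spindle_knob")[:2];print(d)
c=np.array([493.1,78.1]);yh=np.array([.394,.919])
for x in d:
  p=atz("scene",x["xy"],108);print(p,(p[:2]-c)@yh)
print((np.array(sense()["eef_pos"])[:2]-c)@yh)
E
```

```text
[{'xy': [240.8, 174.3], 'score': 0.78}]
[506.19118087  96.37080905 108.        ] 21.948798778289763
29.652573546198763
```

View pics/e.png

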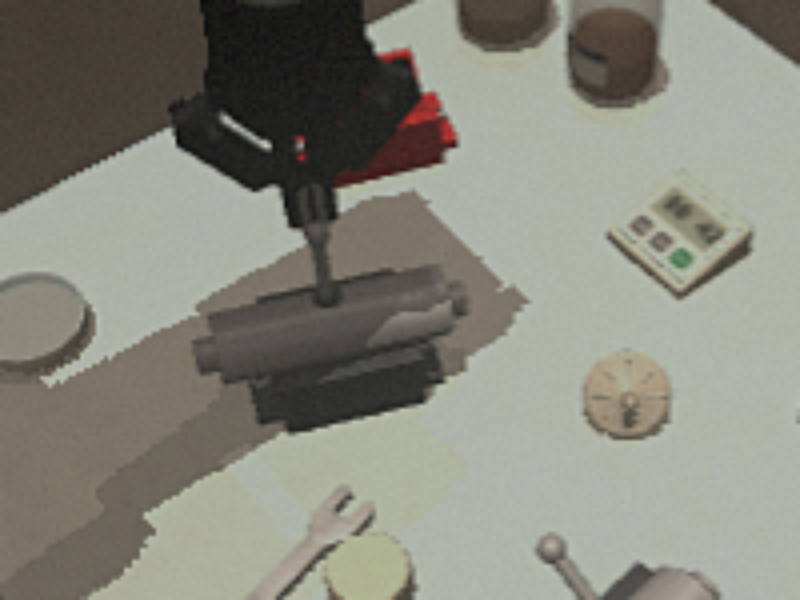

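```bash
python3 - <<'E'
from h import *
c=np.array([493.1,78.1]);yh=np.array([.394,.919])
cr=lambda p:(np.round((np.array(proj("scene",p))-[160,120])*4))
for t in(40,30,20,10,0):
  t=np.radians(t); print(np.degrees(t),cr(np.r_[c+65*np.sin(t)*yh,46+65*np.cos(t)]),"rodbase",cr(np.r_[c+22*np.sin(t)*yh,46+22*np.cos(t)]))
print("tip near face", cr(np.r_[c+(29.7-11)*yh,96]))
E
```

```text
40.0 [309. 209.] rodbase [325. 286.]
29.999999999999996 [311. 213.] rodbase [326. 287.]
20.0 [314. 220.] rodbase [327. 290.]
10.0 [318. 231.] rodbase [328. 294.]
0.0 [322. 245.] rodbase [329. 299.]
tip near face [318. 239.]
```

The knob sits at about (318,231) in the crop, which corresponds to a lean of about 10°. I'll nudge it another centimetre, then back off.

Call:
step_arm --commands "0 -0.3 0 -0.05 0 0 0;0 -0.6 0 -0.1 0 0 0;0 -0.8 0 -0.1 0 0 0;0 -1.0 0 -0.1 0 0 0;0 -1.0 0 -0.1 0 0 0;0 -1.0 0 -0.1 0 0 0"

```text
time_s: 3.87
eef_pos: [499.2, 96.8, 114.3]
ee_rot: [-0.0, 0.835, 0.55, -0.0]
force: [-0.1, -0.8, 0.3]
grip_width: -0.001
grip_force: 0.0
```

Call:
step_arm --commands "0 1 0 0 0 0 0;0 3 0 0 0 0 0;0 5 0 0 0 0 0;0 5 0 -3 0 0 0;0 5 0 -7 0 0 0;0 5 0 -10 0 0 0;0 5 0 -10 0 0 0"

```text
time_s: 4.45
eef_pos: [521.2, 144.0, 220.4]
ee_rot: [0.003, 0.835, 0.551, 0.005]
force: [1.6, 0.2, 0.7]
grip_width: 0.001
grip_force: 0.0
```

```bash
python3 - <<'E'
from h import *
m=camera_model("wrist");a=capture("wrist");b=capture("scene")
save("f",np.hstack([cv2.resize(a,(400,300)),cv2.resize(b[120:270,160:360],(400,300))]))
c=np.array([493.1,78.1]);yh=np.array([.394,.919])
x=spot_point("scene","spindle_knob")[0];y=(spot_point("wrist","spindle_knob") or [None])[0];print(x,y)
if y: print(np.round(atz("w",y["xy"],107,m)), tri(ray("scene",x["xy"]),ray("w",y["xy"],m)))
for t in(20,10,0,-10,-20):
  r=np.radians(t);o=c-3.6*yh if t<5 else c; z=42.4 if t<5 else 46
  print(t,np.round(proj("scene",np.r_[o+65*np.sin(r)*yh,z+65*np.cos(r)]),1))
E
```

```text
{'xy': [246.5, 198.3], 'score': 0.74} None
20 [238.6 175. ]
10 [239.5 177.7]
0 [241.1 183.6]
-10 [242.2 187.8]
-20 [243.5 192.6]
```

View pics/f.png

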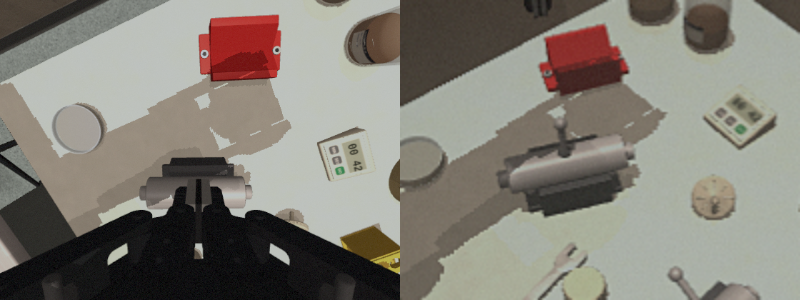

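The bar is close to upright: the knob at (241,181) in scene pixels against 183.6 expected when seated. I'll move back for a clear wrist view to confirm.

Call:
step_arm --commands "0 2 0 -2 0 0 0;0 5 0 -4 0 0 0;0 8 0 -6 0 0 0;0 8 0 -6 0 0 0;0 8 0 -6 0 0 0"

```text
time_s: 5.07
eef_pos: [550.5, 217.5, 273.1]
ee_rot: [-0.0, 0.834, 0.551, -0.001]
force: [-0.1, -0.6, -0.3]
grip_width: 0.001
grip_force: 0.0
```

```bash
python3 - <<'E'
from h import *
m=camera_model("wrist");a=capture("wrist");b=capture("scene")
c=np.array([493.1,78.1]);yh=np.array([.394,.919])
pw=np.array(proj("w",np.r_[c,70],m)).astype(int);print(pw,np.round(m["eye"]))
x0=max(0,min(pw[0]-50,460));y0=max(0,min(pw[1]-75,270))
save("g",np.hstack([cv2.resize(a[y0:y0+150,x0:x0+100],(400,600)),cv2.resize(b[150:225,215:265],(400,600))]));print(x0,y0)
for n in("wrist","scene"): print(n,[(np.round(d["xy"],1),d["score"]) for d in spot_point(n,"spindle_knob")[:2]])
for t in(20,10,0,-10):
  r=np.radians(t);o=c-3.6*yh if t<5 else c; z=42.4 if t<5 else 46
  for rr in(65,22): 
    p=np.r_[o+rr*np.sin(r)*yh,z+rr*np.cos(r)]; print(t,rr,np.round(proj("scene",p),1),np.round(proj("w",p,m),1))
E
```

```text
[279 322] [577. 278. 400.]
229 247
wrist [(array([276.6, 343.4]), 0.86)]
scene [(array([239.7, 179.8]), 0.88)]
20 65 [238.6 175. ] [279.5 324.1]
20 22 [241.7 192.5] [279.3 314.6]
10 65 [239.5 177.7] [279.5 335.4]
10 22 [242.  193.5] [279.3 318. ]
0 65 [241.1 183.6] [279.4 346.5]
0 22 [242.8 197. ] [279.3 322.1]
-10 65 [242.2 187.8] [279.4 355.3]
-10 22 [243.2 198.4] [279.3 324.9]
```

View pics/g.png

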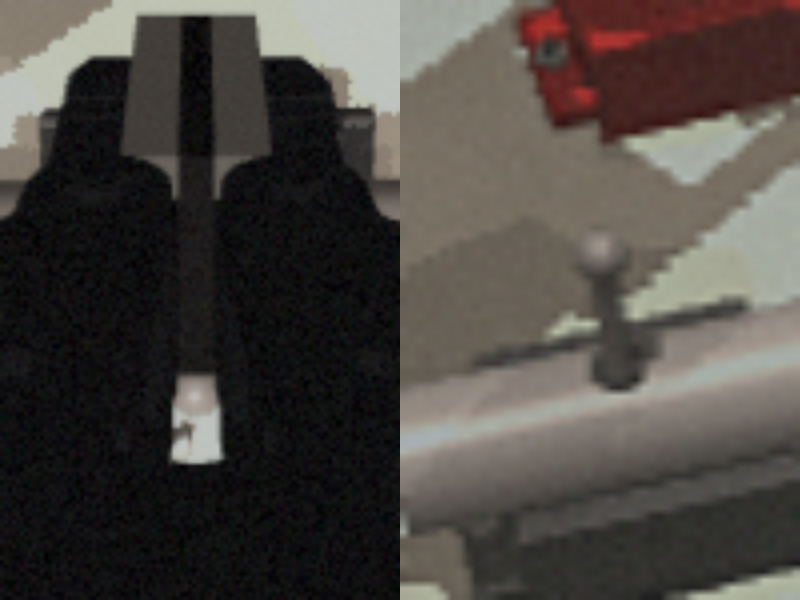

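The knob shows at (277.8,346.2) in the wrist view and (240,181) in the scene view, both near upright. I'll take one clean view from above, with the fingers clear of the bar, to settle the angle.

Call:
step_arm --commands "0 -4 0 0 0 0 0;0 -8 0 0 0 0 0;0 -12 0 0 0 0 0;0 -15 0 0 0 0 0;0 -15 0 0 0 0 0;0 -15 0 0 0 0 0"

```text
time_s: 5.77
eef_pos: [490.8, 77.1, 274.2]
ee_rot: [-0.0, 0.836, 0.549, -0.0]
force: [0.1, 0.2, 0.7]
grip_width: -0.0
grip_force: 0.0
```

```bash
python3 - <<'E'
from h import *
m=camera_model("wrist");a=capture("wrist")
c=np.array([493.1,78.1]);yh=np.array([.394,.919])
pw=np.array(proj("w",np.r_[c,70],m)).astype(int);print(pw,np.round(m["eye"]))
x0=max(0,min(pw[0]-100,360));y0=max(0,min(pw[1]-75,270))
save("k",cv2.resize(a[y0:y0+150,x0:x0+200],(800,600)));print(x0,y0)
print([(np.round(d["xy"],1),d["score"]) for d in spot_point("wrist","spindle_knob")[:2]])
for t in(20,10,0,-10):
  r=np.radians(t);o=c-3.6*yh if t<5 else c; z=42.4 if t<5 else 46
  for rr in(65,22): 
    p=np.r_[o+rr*np.sin(r)*yh,z+rr*np.cos(r)]; print(t,rr,np.round((np.array(proj("w",p,m))-[x0,y0])*4))
E
```

```text
[279 188] [517. 137. 401.]
179 113
[(array([275.2, 197.2]), 0.58)]
20 65 [401. 234.]
20 22 [400. 270.]
10 65 [401. 285.]
10 22 [400. 285.]
0 65 [401. 349.]
0 22 [400. 311.]
-10 65 [401. 396.]
-10 22 [400. 325.]
```

View pics/k.png

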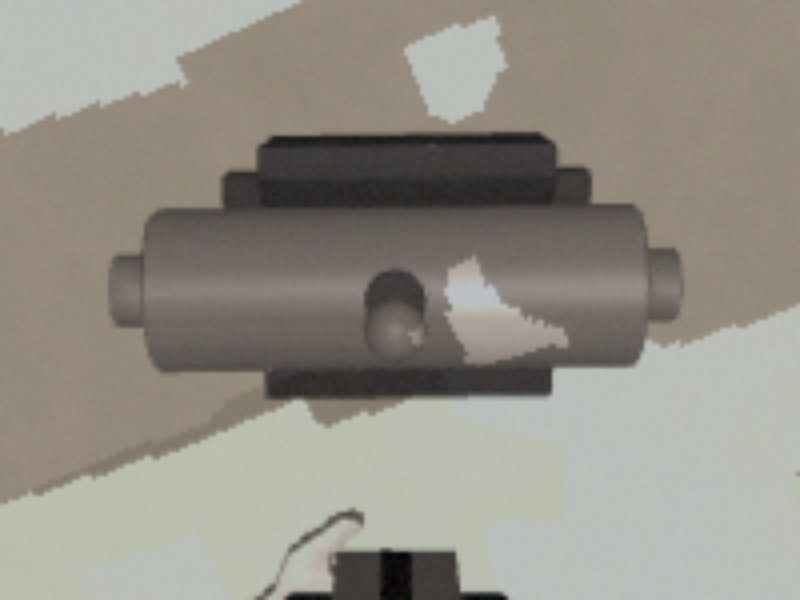

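From above, the knob at (395,330) and its root at (395,298) differ by 32 px. The model gives 38 px for seated upright and 0 px for 10° unseated, so the bar is upright within about 2°. The tool is clear, so I'll hand in.

```bash
python3 -c "
from rig import *
print(finish_job())"
```

```text
the job is handed in; nothing more can be done
None
```

The longer spindle was rolled until its bar stood upright (within about 2° by camera), which should mean the flat is seated, though I could not measure the sink directly; the plain spindle was not touched, and the job was handed in at about 6 s with no verdict returned.

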